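Fit a lamp cartridge in an endoscopy light source and clamp it with the cam lever

ROBOT

A 7-joint arm with a two-finger parallel gripper is mounted at the origin on the work surface. World frame = base frame: x ahead of the robot, y to its left, z up, the work surface at z = 0. Lengths are in m, angles in rad, forces in N, time in s.
With the tool pointing down it reaches from about 0.35 to 0.9 m from the base axis. Payload 8.1 kg.
Tool frame: the origin (TCP) lies midway between the tips of the shut fingers; the grasp point (between the pads) lies arm.grasp_offset behind it (arm.grasp_offset is the distance from the TCP to the grasp point, in m); z points along the fingers, y is the line along which they close (so a half turn about z gives the same grasp; the last joint's range is limited). The gripper opens to 92 mm and grips with 3 to 60 N. Pads are 19 mm wide; open, the fingers measure 130 mm over their backs; the gripper's body (75 mm by 190 mm) begins 47 mm behind the grasp point.
Start: joints at [-1.327, 0.434, 0.025, 1.573, -0.012, 1.134, -0.075], TCP at [0.212, 0.588, 0.196] pointing down, gripper open.
Joint ranges: [-2.62, 2.62], [-0.44, 2.09], [-1.27, 1.32], [0.08, 2.57], [-1.32, 4.46], [0.12, 2], [-2.74, 2.74]. Speed limits (rad/s): [2.22, 2.22, 3.01, 3.01, 3.14, 3.14, 3.14].

INTERFACE

Orientations are given as a rotation vector (axis times angle).
In Python, from cell import observe, imaging, arm gives the robot as it stands.
- The arm moves only by the tool apply_moves, never from a script. Its argument "commands" is a list of rows, each a list of 5 numbers: the opening in per cent of the stroke, from 0 (shut) to 100 (fully open), then the shift along the world's x, y, z in units of 0.06 m (1.0 is 0.06 m), then the turn about the world's z in units of 0.5 rad (1.0 is 0.5 rad). A call has 1 to 12 rows; each row shifts and turns the commanded pose from where the row before left it; what a row does not reach is not made up. A row lasts 1/8 s, in which the tool goes at most 62.5 mm and 10.7 degrees, less where a joint would pass 70% of its speed; a pose out of reach is approached as far as the arm can. A call with a number of a shift or a turn outside -1 to 1 is refused whole. A call with a gripper value outside its range is refused whole. The fingers move at their own pace and stop on an object; "newtons" is the grip in N (left out, the last holds). Time passes only in rows, so rows that do not move let the fingers close. It gives the time, the measured TCP pose, the force, the opening and the grip force at its end, in the units of the state.
- observe(): the state, without advancing time (a new reading comes with each control period).
- imaging.get_image(name): name is "scene" or "top" or "wrist"; returns (picture, depth): 480x640x3 uint8, red, green, blue; 480x640 float32, m along the optical axis (not along the pixel's ray), 0 where there is no reading.
- imaging.camera_params(name): a dict with "camera_matrix" (3x3 intrinsics, pixels), "dist" ([k1, k2, p1, p2, k3] as OpenCV has them; the pictures are not rectified), "origin" and "rotation" of the camera in the world; the wrist camera has in their place "tool_from_camera" (4x4, takes a point from camera to tool coordinates, whose origin is the TCP and whose axes are the flange's). Camera axes: x right, y up, looking along -z (the intrinsics and any distortion apply to the point x, -y, -z); pixel columns grow to the right and rows downward; lengths in m; the calibration is good to about 2 mm. A picture is of the moment at which its call begins: read the wrist's pose just before it. camera_params takes no time and is no camera call.
- arm.sign_off(): hands the job in; it is judged then, once.
The state is a dict: "clock": time; "joints": joint angles; "dq": joint speeds; "joint_efforts": joint torques, N m; "position": TCP position; "ee_rot": TCP orientation; "force": force on the tool from outside, world axes, zero at the start; "ft_torque": the same for the moment, N m; "width": opening from 0.0 (shut) to 1.0 (fully open); "gripper_force": force on a finger pad.
Only numpy, scipy, OpenCV 4.12 (cv2) and the standard library are available. Lean on these libraries where they do the work, as an engineer would, in place of code of your own. Each camera call takes 0.05 s, during which the arm holds its last target. There are 200 camera calls.

TASK

The cover is off the endoscopy light source for a lamp change: lower the new lamp cartridge, window towards the front panel, flat into the lamp channel and slide it forward under the lips until you feel it fully home against the sprung contact block, without ramming it. Then push the cam lever round past centre until it snaps over to its closed stop and the jaw holds the cartridge clamped, let go, and leave the bottle, screwdriver and dish where they are.

Things in the scene. Friction and masses are not known exactly. Their poses are not given: they have to be found in the camera images.
- light_source: Open light source, fixed: aluminium chassis, 280 x 370 mm, ivory front panel 132 mm high. Origin on the trolley top; +y points to the front panel (y = 170 mm; rear panel, 119 mm high, at y = -200), z up. The lamp channel runs along y, centre line x = -35 mm, level floor 18 mm above the trolley top. An optical tube, top 74 mm high, leads from the lamp mount to the panel.
- channel_entry (a point): Point on the channel floor (light_source frame x -35, y -55, z 18 mm) where to lower the middle of the cartridge's underside, its front edge then 13 mm behind the lips. Channel: 79 mm wide from y = -125 on, walls 15 mm high with 45-degree flared lead-ins some 8 mm higher. From here the cartridge slides 25 to 35 mm along the light source's +y, level, until home.
- channel_lip (a point): Middle between the rear ends of the two hold-down lips (light_source frame x -35, y -12, z 29.5 mm), which overhang the channel's sides from here forward: 11.5 mm free between floor and lip, 62 mm between the lips. The cartridge's base plate slides under them, its heat sink passes between them.
- lamp_mount: Bracket across the front end of the channel, carrying the contact block: two white pads left and right of the light path, about 35 to 67 mm above the trolley top. The block is set for lamp focus: its pad faces stand somewhere from y = 0 to 10 mm (light_source frame), not reported. Origin given here is fixed: light_source x -35, y 40 mm, on the trolley top.
- pads_rearmost (a point): Where the middle of the pad faces is at the rearmost focus setting (light_source frame x -35, y 0, z 50 mm). A brass pin sprung 6 mm out of each pad gives only 0.7 N in all. Then the cartridge's front face meets the pads, which give 8 N per mm on rubber, up to 3.5 mm: that is home. Press there with 4 to 12 N; over 20 N cracks the block. Let go, the cartridge stays home by friction.
- lamp_cartridge: Loose lamp cartridge, 0.4 to 0.55 kg: aluminium base plate 76 (x) x 60 (y) x 10 mm, dark finned heat sink 56 x 60 x 40 mm on it, white ceramic ring between the fins, black upright grip tab on top. Origin: centre of the underside; +y out of the lamp window, to point along the light source's +y. Slides with 2 to 4 N of friction, more if pressed down.
- grip_tab (a point): Grip point on the cartridge's tab, on its centre line, 72 mm above the underside. The tab is 12 mm thick (cartridge x), 46 mm long (y) and reaches from 50 to 84 mm above the underside. It is for lifting and lowering: pushed forward at the tab against resistance the cartridge pitches; push it home low on the rear face of the heat sink (10 to 50 mm above the underside, 30 mm behind the origin).
- lamp_window (a point): Centre of the round glass window in the cartridge's front face, 30 mm ahead (+y) of its origin and 31 mm above the underside.
- cam_lever (a joint): Cam lever angle q, rad: 0 open, 2.6 closed stop, clockwise from above. In the light_source frame the arm points from the pivot along (cos a, sin a), a = 1.03 - q. On a cartridge the jaw bites at about 1.0; the push at the knob, square to the arm, rises to 6 N near 1.55 and falls to none at dead centre, 2.25; then it snaps to 2.6 by itself. Let go earlier it springs back. Starts at 0 to 0.5.
- lever_pivot (a point): Centre of the lever's upright pivot, right of the channel, at light_source frame x 33, y -30, z 52 mm.
- lever_knob (a point): Centre of the black upright knob on the lever's end, 80 mm from the pivot: 20 mm across, from 52 to 80 mm above the trolley top (this point at 66 mm). The arm is a dark steel bar 14 mm wide, at 44 to 52 mm height. Made to be pushed with a fingertip at the knob, not gripped: over 25 N on the lever bends its pin.
- jaw: Steel jaw, 26 mm long, in a window of the channel's right (+x) wall at light_source y -30 mm, 22 to 30.5 mm above the trolley top. The cam drives it sideways (-x) on the edge of the base plate, which it pins to the far wall with about 110 N. Out of the channel while the lever stands at 0 to 0.5. Origin: under the middle of the jaw face, at trolley top height.
- rinse_bottle: Bystander, loose: closed cream plastic bottle with a band, 66 mm across, 150 mm tall. Origin: centre of its underside.
- screwdriver: Bystander: loose screwdriver lying on the trolley. Origin: underside of its middle.
- screw_dish: Bystander: loose steel dish, 90 mm across, 28 mm high. Origin: centre of its underside.
Mind the look-alikes: they are no part of the job. What is meant by the lamp_cartridge is not blue or red, and is the larger of those in its own colour.

How it is judged:
On the way, in this order (a step that is already met when the one before it is completed fails the run):
1. the cartridge lies flat in the channel and is pressed home on the contact block (more than 3 N) (contact force between lamp_cartridge and lamp_mount above 3 N and angle between lamp_cartridge's own z axis and vertical below 0.06 rad and y of lamp_window in the frame of light_source above -0.008 m), for 0.15 s.
2. the cam lever has snapped past centre to its closed stop and the jaw grips the cartridge (value of joint cam_lever above 2.5 rad and contact force between jaw and lamp_cartridge above 60 N), for 0.2 s.
At the end, for the whole second after the job is handed in: Lever at its closed stop (over 2.5 rad), jaw gripping the cartridge with over 60 N; cartridge at rest, flat on the channel floor (tilt under 0.05 rad, within 2.5 mm), window forward and still home, the sprung contacts bearing on it with over 0.35 N (within about 3 mm of the pads) (all of step 2 and contact force between lamp_cartridge and lamp_mount above 0.35 N and angle between lamp_cartridge's own z axis and vertical below 0.05 rad and z of lamp_cartridge in the frame of light_source below 0.0205 m and y of lamp_window in the frame of light_source above -0.008 m and linear speed of lamp_cartridge below 0.01 m/s); the robot touches nothing.
It fails at once if the cartridge was rammed: more than 20 N on the contact block (contact force between lamp_cartridge and lamp_mount above 20 N).
It fails at once if more than 25 N on the cam lever (contact force between the fingers and cam_lever above 25 N).
It fails at once if a bystander was moved (distance of any of rinse_bottle, screwdriver, screw_dish from where it was at the start of the episode above 0.03 m).
It also fails if it takes over 64 s, if anything falls off the work surface, if the arm or the gripper's body presses on something with over 40 N, if the wrist force passes 120 N, or if a joint passes its speed limit or range.

## Working session

There is one attempt and no reset: what is moved stays moved. The work goes in short steps, Python scripts to look and compute and a tool call to move; the robot and the scene stay as the last step left them, time stands still between calls to the robot, and variables do not carry over. Pictures are saved under pics/ and viewed, at most 10 in all, crops included, and the job is handed in when it is done.

Besides the shell and the picture viewer there is one more tool, called after "Request:" as name([rows], argument=value, ...), one row to a line, values as JSON. apply_moves: Moves the arm, as the interface text tells. Its arguments: {"type":"object","properties":{"commands":{"type":"array"},"newtons":{"type":"number"}},"required":["commands"]}

```bash
ls; mkdir -p pics; cat > h.py <<'E'
import numpy as np, cv2
from cell import observe, imaging, arm
from scipy.spatial.transform import Rotation as R
def cam(name):
    p=imaging.camera_params(name)
    K=np.array(p["camera_matrix"]);d=np.array(p["dist"],float)
    if "origin" in p:
        return K,d,np.array(p["origin"]),np.array(p["rotation"])
    s=observe();Rt=R.from_rotvec(s["ee_rot"]).as_matrix();T=np.array(p["tool_from_camera"])
    return K,d,np.array(s["position"])+Rt@T[:3,3],Rt@T[:3,:3]
def get(name):
    c=cam(name);im,dep=imaging.get_image(name);return im,dep,c
def ray(c,uv):
    K,d,o,Rm=c
    x=cv2.undistortPoints(np.array(uv,float).reshape(-1,1,2),K,d).reshape(-1,2)
    return np.c_[x[:,0],-x[:,1],-np.ones(len(x))]@Rm.T
def onz(c,uv,z):
    r=ray(c,uv);o=c[2];return o+r*((z-o[2])/r[:,2])[:,None]
def pts(c,uv,dep):
    uv=np.array(uv).reshape(-1,2);r=ray(c,uv);D=dep[uv[:,1].astype(int),uv[:,0].astype(int)]
    return c[2]+r*D[:,None]
def proj(c,P):
    K,d,o,Rm=c;q=(np.atleast_2d(P)-o)@Rm;q=q*[1,-1,-1]
    return cv2.projectPoints(q,np.zeros(3),np.zeros(3),K,d)[0].reshape(-1,2)
def save(n,im): cv2.imwrite(f"pics/{n}.png",cv2.cvtColor(im,cv2.COLOR_RGB2BGR))
E
python3 - <<'E'
from h import *
print(observe()); print(arm.grasp_offset)
for n in("top","scene"):
    im,dep,c=get(n);save(n+"0",im);np.savez(f"{n}0.npz",im=im,dep=dep);print(n,c[2],c[3].round(2).tolist(),(dep>0).mean())
E
```

```text
pics
{'clock': 0.0, 'joints': array([-1.32655949,  0.43523054,  0.02494745,  1.57408256, -0.0116244 ,
        1.1339789 , -0.07504795]), 'dq': array([-0.00028922, -0.00067359, -0.00053841, -0.0006008 ,  0.0006851 ,
       -0.0003749 ,  0.00017947]), 'joint_efforts': array([ 5.42257239e-04, -6.67853737e+01,  9.85287689e-01, -3.14458680e+01,
       -6.05276437e-02,  4.32628265e-02,  1.66051382e-04]), 'position': array([0.21230128, 0.58725548, 0.19504562]), 'ee_rot': array([-5.42062947e-01, -3.09431066e+00,  2.42859139e-03]), 'force': array([-0.13718274, -0.27719036,  0.49137862]), 'ft_torque': array([-0.02859227,  0.00330091,  0.0012303 ]), 'gripper_force': 0.0, 'width': 1.000651327807777}
0.0188
top [ 0.40277555 -0.15589176  1.21409404] [0.1, -0.1, -1.57] 0.9958463541666667
scene [ 0.95770805 -0.86426759  0.93081795] [0.77, 0.22, 0.54] 0.9954231770833334
```

View pics/top0.png

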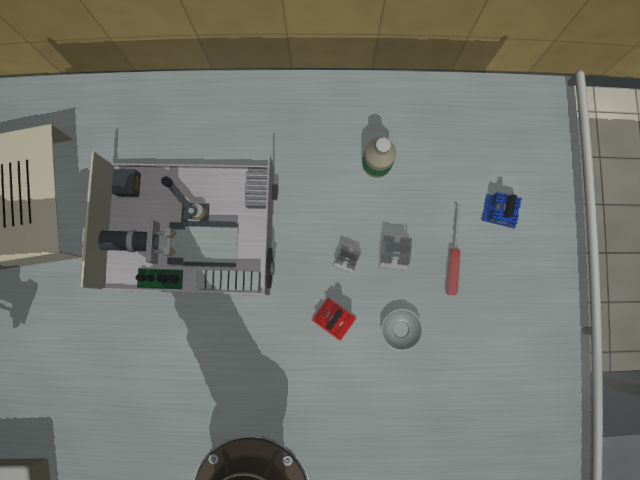

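View pics/scene0.png

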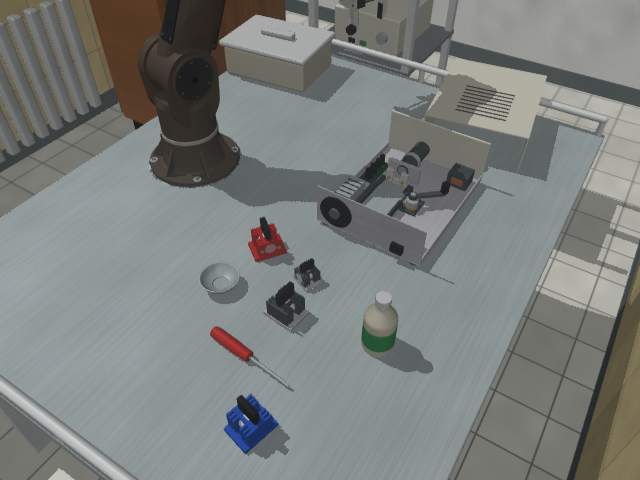

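```bash
sed -i 's/return K,d,np.array(p\["origin"\]),np.array(p\["rotation"\])/return K,d,np.array(p["origin"]),(lambda r:R.from_rotvec(r).as_matrix() if r.ndim==1 else r)(np.array(p["rotation"]))/' h.py
python3 - <<'E'
from h import *
t=np.load("top0.npz")["im"];s=np.load("scene0.npz")["im"]
a=cv2.resize(t[225:285,325:420],(760,480),interpolation=cv2.INTER_CUBIC)[:, :]
a=cv2.resize(a,(400,253));b=cv2.resize(s[250:340,250:340],(400,400),interpolation=cv2.INTER_CUBIC)
c2=cv2.resize(t[145:300,75:285],(400,295),interpolation=cv2.INTER_CUBIC)
o=np.zeros((560,800,3),np.uint8);o[:253,:400]=a;o[:400,400:]=b;o[260:555,:400]=c2;save("crop1",o)
c=cam("top");d=np.load("top0.npz")["dep"]
print(c[3].round(3))
for n,uv in dict(big=(396,246),small=(347,255),bottle=(383,145),dish=(401,328),knob=(167,182),pivot=(197,211),fl=(93,153),fr=(83,286),rr=(267,291),rl=(270,160),chan=(215,240)).items(): print(n,pts(c,[uv],d)[0].round(3))
E
```

```text
[[ 0.003  0.992 -0.126]
 [-1.     0.004  0.002]
 [ 0.002  0.126  0.992]]
big [ 0.527 -0.303  0.083]
small [ 0.511 -0.204  0.059]
bottle [ 0.72  -0.272  0.152]
dish [ 0.358 -0.323  0.002]
knob [0.662 0.176 0.074]
pivot [0.606 0.117 0.042]
fl [0.712 0.32  0.13 ]
fr [0.439 0.325 0.128]
rr [ 0.435 -0.04   0.067]
rl [ 0.701 -0.045  0.106]
chan [0.546 0.081 0.017]
```

View pics/crop1.png

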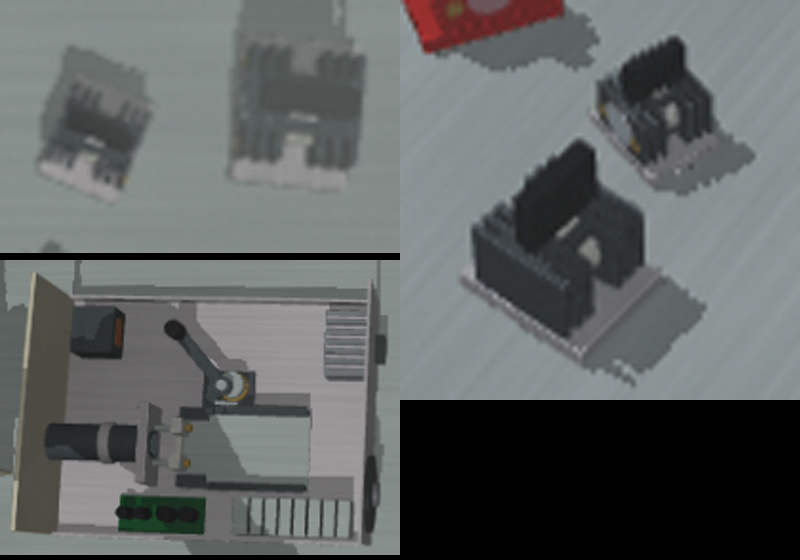

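The big grey cartridge is at (396,246) in top. The look-alikes are the small grey one (347,255), the red one (334,319) and the blue one (502,208). The big grey one fits the description. Its tab lies along world y, and its rear face (-y, no window) faces the scene camera, so the window points to +y. I'll raise the arm, stop over the light source for a look, then go to the cartridge.

Request:
apply_moves([
  [100,0.48,-0.8,0.7,-0.245],
  [100,0.48,-0.8,0.7,-0.245],
  [100,0.48,-0.8,0.7,-0.245],
  [100,0.48,-0.8,0.7,-0.245],
  [100,0.48,-0.8,0.4,-0.245],
  [100,0.48,-0.8,0.2,-0.245],
  [100,0.48,-0.8,0,-0.245],
  [100,0.48,-0.8,0,-0.245],
  [100,0.48,-0.8,0,-0.245],
  [100,0.3,-0.5,0,-0.245],
  [100,0,0,0,0],
  [100,0,0,0,0],
])

```text
clock: 1.6
position: [0.4768, 0.1472, 0.3816]
ee_rot: [-2.22, -2.222, 0.001]
force: [-0.3, 1.7, -0.5]
width: 0.998
gripper_force: 0.0
```

```bash
python3 - <<'E'
from h import *
s=observe();print(s["position"],R.from_rotvec(s["ee_rot"]).as_matrix().round(3),s["joints"].round(2))
im,dep,c=get("wrist");save("w1",im);np.savez("w1.npz",im=im,dep=dep,K=c[0],d=c[1],o=c[2],R=c[3]);print(c[2],c[3].round(2))
E
```

```text
[0.47682294 0.14718384 0.38157627] [[-0.001  1.    -0.001]
 [ 1.     0.001  0.   ]
 [ 0.    -0.001 -1.   ]] [-0.83  0.11  0.5   1.57 -0.06  1.47 -0.33]
[0.47692169 0.22869438 0.56998564] [[ 1.   -0.    0.  ]
 [ 0.    0.95  0.3 ]
 [-0.   -0.3   0.95]]
```

View pics/w1.png

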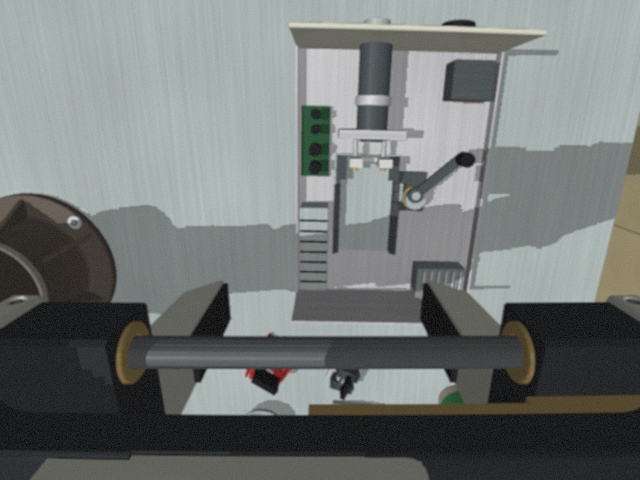

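```bash
cat > ls.py <<'E'
from h import *
def P(im,dep,c):
    v,u=np.mgrid[0:480,0:640];p=pts(c,np.c_[u.ravel(),v.ravel()],dep).reshape(480,640,3);p[dep==0]=np.nan;return p
def fitline(a,b):
    k=np.polyfit(a,b,1)
    for _ in range(3):
        r=b-np.polyval(k,a);m=abs(r)<max(2*np.median(abs(r)),5e-4);k=np.polyfit(a[m],b[m],1)
    return k,m.sum(),np.std((b-np.polyval(k,a))[m])
E
python3 - <<'E'
from ls import *
d=np.load("w1.npz");c=(d["K"],d["d"],d["o"],d["R"]);dep=d["dep"];p=P(d["im"],dep,c);np.save("p1.npy",p)
np.set_printoptions(suppress=True,precision=3,linewidth=180)
print("z row200",p[200,325:420:3,2]);print("x row200",p[200,325:420:3,0])
print("z row230",p[230,325:420:3,2]);print("x",p[230,325:420:3,0])
print("y col368", p[150:265:3,368,1],p[150:265:3,368,2])
# channel wall inner edges: floor mask
L=[];Rr=[]
for r in range(190,245,3):
    zz=p[r,330:402,2];f=np.where((zz<0.022)&(zz>.012))[0]+330
    L.append((p[r,f[0],1],p[r,f[0],0]));Rr.append((p[r,f[-1],1],p[r,f[-1],0]))
L=np.array(L);Rr=np.array(Rr)
print(fitline(*L.T),fitline(*Rr.T)); 
# panel faces
for nm,rr,cc,z0 in(("front",range(25,50),range(300,535),.125),("rear",range(280,300),range(300,420),.11)):
    q=p[np.ix_(list(rr),list(cc))].reshape(-1,3);q=q[(q[:,2]>z0)];print(nm,len(q),q[:,2].max(),fitline(q[:,0],q[:,1]))
for nm,(u,v),z in(("knob",(465,159),.08),("pivot",(415,197),.06)): print(nm,p[v,u],onz(c,[(u,v)],z))
E
```

```text
z row200 [0.014 0.012 0.015 0.042 0.038 0.032 0.017 0.018 0.016 0.018 0.017 0.018 0.017 0.018 0.018 0.018 0.017 0.017 0.016 0.017 0.017 0.018 0.022 0.029 0.031 0.03  0.029 0.043 0.053
 0.053 0.055 0.055]
x row200 [0.476 0.48  0.485 0.489 0.493 0.498 0.503 0.508 0.513 0.517 0.522 0.526 0.531 0.535 0.54  0.544 0.549 0.554 0.559 0.563 0.568 0.572 0.576 0.579 0.583 0.588 0.593 0.594 0.596
 0.6   0.604 0.609]
z row230 [0.057 0.052 0.014 0.04  0.037 0.018 0.018 0.018 0.018 0.019 0.016 0.017 0.017 0.018 0.017 0.015 0.019 0.017 0.017 0.017 0.018 0.02  0.036 0.039 0.013 0.015 0.014 0.013 0.014
 0.014 0.014 0.014]
x [0.476 0.48  0.485 0.489 0.494 0.499 0.504 0.509 0.513 0.518 0.523 0.528 0.532 0.537 0.542 0.547 0.551 0.556 0.561 0.565 0.57  0.574 0.576 0.58  0.59  0.594 0.599 0.604 0.609
 0.613 0.618 0.623]
y col368 [0.188 0.184 0.18  0.178 0.171 0.167 0.163 0.158 0.154 0.149 0.145 0.14  0.136 0.131 0.127 0.122 0.117 0.112 0.108 0.103 0.098 0.094 0.089 0.084 0.08  0.074 0.07  0.064 0.06
   nan 0.05  0.044 0.04  0.035 0.028 0.023 0.018 0.013 0.007] [0.012 0.014 0.018 0.041 0.016 0.018 0.017 0.017 0.018 0.017 0.017 0.016 0.017 0.017 0.018 0.017 0.018 0.017 0.017 0.017 0.017 0.018 0.018 0.018 0.019 0.018 0.019 0.017 0.018
   nan 0.018 0.016 0.018 0.018 0.013 0.014 0.014 0.014 0.012]
(array([-0.006,  0.484]), np.int64(19), np.float64(7.955394881138668e-06)) (array([-0.079,  0.601]), np.int64(15), np.float64(0.0003660772732282163))
front 1467 0.13445046078182316 (array([-0.018,  0.335]), np.int64(1287), np.float64(0.0013577550699902833))Traceback (most recent call last):
  File "<stdin>", line 16, in <module>
    return umr_maximum(a, axis, None, out, keepdims, initial, where)
ValueError: zero-size array to reduction operation maximum which has no identity
```

```bash
python3 - <<'E'
from ls import *
p=np.load("p1.npy")
np.set_printoptions(suppress=True,precision=4,linewidth=180)
L=[];Rr=[]
for r in range(186,248,2):
    m=(p[r,:,2]<0.0215)&(p[r,:,2]>.012);a=368
    while m[a] or m[a-1]:a-=1
    b=368
    while m[b] or m[b+1]:b+=1
    L.append((p[r,a+1,1],p[r,a+1,0]));Rr.append((p[r,b-1,1],p[r,b-1,0]))
L=np.array(L);Rr=np.array(Rr);print(L[::3],Rr[::3]);print(fitline(*L.T),fitline(*Rr.T))
# wall tops of chassis: pixels by z
for nm,c0,c1 in(("lw",285,306),("rw",468,510)):
    A=[]
    for r in range(60,280,2):
        q=p[r,c0:c1];k=np.nanargmax(q[:,2]);A.append(q[k])
    A=np.array(A);print(nm,A[::12]);print(fitline(A[:,1],A[:,0]))
q=p[200:330,290:430].reshape(-1,3);print(np.nanmax(q[:,2]));q=q[(q[:,2]>.1)&(q[:,2]<.125)];print(len(q),q.mean(0),fitline(q[:,0],q[:,1]) if len(q)>20 else 0)
E
```

```text
[[0.1355 0.4998]
 [0.1263 0.5   ]
 [0.1171 0.5001]
 [0.1076 0.5003]
 [0.0986 0.4988]
 [0.089  0.499 ]
 [0.079  0.4992]
 [0.0691 0.4993]
 [0.0593 0.4995]
 [0.0495 0.498 ]
 [0.0396 0.4981]] [[0.1362 0.5766]
 [0.1273 0.5769]
 [0.1181 0.5774]
 [0.1084 0.5752]
 [0.0986 0.5745]
 [0.0892 0.5749]
 [0.0795 0.5739]
 [0.0699 0.5744]
 [0.06   0.5733]
 [0.0504 0.5737]
 [0.0409 0.574 ]]
(array([0.0233, 0.4971]), np.int64(25), np.float64(0.0003216474985628195)) (array([0.0303, 0.5721]), np.int64(25), np.float64(0.00037554184069701744))
lw [[0.4376 0.308  0.0308]
 [0.4372 0.2778 0.0321]
 [0.4365 0.2467 0.0311]
 [0.4359 0.2145 0.0315]
 [0.4352 0.1811 0.0309]
 [0.4331 0.1466 0.0318]
 [0.443  0.1115 0.0353]
 [0.4453 0.0805 0.0566]
 [0.4448 0.0438 0.0578]
 [0.4427 0.0054 0.0583]]
(array([-0.0276,  0.4426]), np.int64(95), np.float64(0.0025655846861606115))
rw [[ 0.6604  0.3056  0.0553]
 [ 0.681   0.277   0.0545]
 [ 0.7109  0.2482  0.0314]
 [ 0.7096  0.2158  0.0311]
 [ 0.6636  0.1864  0.0796]
 [ 0.7116  0.1476  0.0306]
 [ 0.7088  0.1114  0.0305]
 [ 0.7081  0.0745  0.0326]
 [ 0.7075  0.0349  0.031 ]
 [ 0.708  -0.006   0.0306]]
(array([-0.0119,  0.71  ]), np.int64(83), np.float64(0.004919734592281281))
0.4288149479290308
1105 [ 0.5195 -0.0377  0.1116] (array([-0.0198, -0.0271]), np.int64(845), np.float64(0.00037973332890850535))
```

Request:
apply_moves([
  [100,0.1,-0.9,0,0],
  [100,0.1,-0.9,-0.2,0],
  [100,0.1,-0.9,-0.3,0],
  [100,0.1,-0.9,-0.3,0],
  [100,0.1,-0.9,-0.3,0],
  [100,0.1,-0.9,-0.3,0],
  [100,0.1,-0.9,-0.3,0],
  [100,0.1,-0.6,-0.3,0],
  [100,0,0,0,0],
  [100,0,0,0,0],
])

```text
clock: 2.9
position: [0.526, -0.266, 0.2617]
ee_rot: [-2.219, -2.222, -0.001]
force: [0.2, 0.2, -0.1]
width: 0.999
gripper_force: 0.0
```

```bash
python3 - <<'E'
from h import *
s=observe();print(s["position"],s["ee_rot"],s["joints"].round(2))
im,dep,c=get("wrist");save("w2",im);np.savez("w2.npz",im=im,dep=dep,K=c[0],d=c[1],o=c[2],R=c[3])
E
```

```text
[ 0.52597304 -0.26597845  0.2617089 ] [-2.21937653e+00 -2.22227008e+00 -6.98267572e-04] [-0.14  0.38  0.74  1.61 -0.27  1.26  0.65]
```

View pics/w2.png

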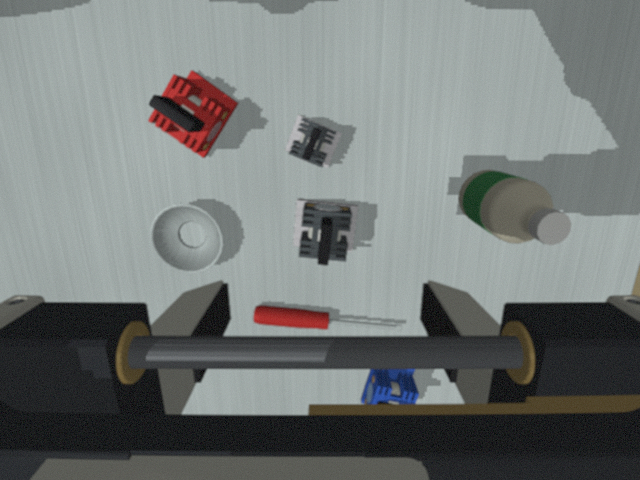

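```bash
python3 - <<'E'
from ls import *
np.set_printoptions(suppress=True,precision=4)
d=np.load("w2.npz");c=(d["K"],d["d"],d["o"],d["R"]);p=P(d["im"],d["dep"],c)
q=p[190:275,285:365].reshape(-1,3)
t=q[(q[:,2]>.07)];print(len(t),t.mean(0),t.min(0),t.max(0))
r=cv2.minAreaRect((t[:,:2]*1000).astype(np.float32));print(r)
b=q[(q[:,2]>.004)];r=cv2.minAreaRect((b[:,:2]*1000).astype(np.float32));print(r)
h=q[(q[:,2]>.035)&(q[:,2]<.06)];print(cv2.minAreaRect((h[:,:2]*1000).astype(np.float32)),np.percentile(q[:,2],[1,50,99]))
b=q[(q[:,2]>.006)&(q[:,2]<.015)];print(b.min(0),b.max(0))
E
```

```text
497 [ 0.5254 -0.3068  0.0829] [ 0.5178 -0.3319  0.07  ] [ 0.5328 -0.2858  0.0859]
((525.3477783203125, -308.7784423828125), (46.08588790893555, 11.960104942321777), 84.12312316894531)
((525.3483276367188, -308.638427734375), (60.44562911987305, 75.95128631591797), 84.17670440673828)
((525.39453125, -308.1190185546875), (59.40752029418945, 55.944091796875), 84.22000885009766) [nan nan nan]
[ 0.4846 -0.342   0.006 ] [ 0.5658 -0.2756  0.0149]
```

Clean fit: the tab is 46 x 12 mm and the plate 76 x 60 mm, centred at (0.5253, -0.3087) with yaw -0.102. The gold contacts and the window (325,205) face +y, so this is the right cartridge the right way round. I'll descend now.

Request:
apply_moves([
  [60,0,-0.35,-0.5,-0.1],
  [60,-0.01,-0.36,-0.6,-0.104],
  [60,0,0,-0.8,0],
  [60,0,0,-0.6,0],
  [60,0,0,0,0],
  [60,0,0,0,0],
])

```text
clock: 3.7
position: [0.5261, -0.3099, 0.1137]
ee_rot: [2.33, 2.105, 0.002]
force: [0.1, -0.1, 0.0]
width: 0.599
gripper_force: 0.0
```

```bash
python3 - <<'E'
from h import *
s=observe();print(s["position"],R.from_rotvec(s["ee_rot"]).as_matrix().round(4),s["width"])
E
```

```text
[ 0.52609693 -0.30994796  0.11374755] [[ 1.013e-01  9.949e-01  2.200e-03]
 [ 9.949e-01 -1.013e-01 -7.000e-04]
 [-5.000e-04  2.300e-03 -1.000e+00]] 0.5994820940346782
```

Request:
apply_moves([
  [60,-0.01,0.02,-0.5,0],
  [60,0,0,-0.47,0],
  [60,0,0,0,0],
  [0,0,0,0,0],
  [0,0,0,0,0],
  [0,0,0,0,0],
  [0,0,0,0,0],
  [0,0,0,0,0],
], newtons=35)

```text
clock: 4.7
position: [0.5241, -0.3091, 0.0538]
ee_rot: [2.333, 2.104, 0.0]
force: [-0.2, -0.5, 0.4]
width: 0.109
gripper_force: 0.0
```

Request:
apply_moves([
  [0,0,0,0,0],
  [0,0,0,0,0],
  [0,0,0,0.3,0],
  [0,0,0,0.8,0],
  [0,0,0,0.9,0],
  [0,0,0,0.9,0],
  [0,0,0,0,0],
  [0,0,0,0,0],
])

```text
clock: 5.7
position: [0.524, -0.3089, 0.2282]
ee_rot: [2.333, 2.104, 0.001]
force: [-1.1, 0.3, -0.6]
width: 0.004
gripper_force: 0.0
```

```bash
python3 - <<'E'
from ls import *
im,dep,c=get("wrist");save("w3",im)
p=P(im,dep,c);s=observe();print(s["position"])
q=p[150:330,240:400].reshape(-1,3);t=q[(q[:,2]>.07)&(q[:,2]<.1)];print(len(t),t.mean(0),cv2.minAreaRect((t[:,:2]*1000).astype(np.float32)))
E
```

```text
[ 0.52374416 -0.30861519  0.22734239]
618 [ 0.52566404 -0.30691196  0.08304345] ((525.6437377929688, -308.5433044433594), (45.183189392089844, 11.384918212890625), 84.12850952148438)
```

View pics/w3.png

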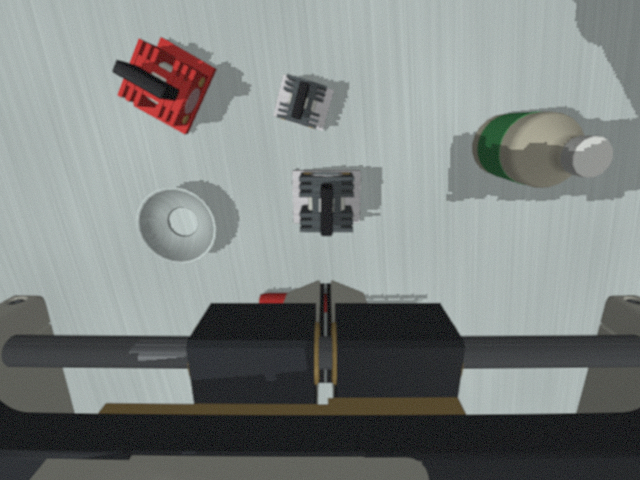

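```bash
python3 - <<'E'
from ls import *
s=observe();T=np.array(s["position"]);print(T)
o=np.zeros((480,800,3),np.uint8)
for i,n in enumerate(("top","scene")):
    im,dep,c=get(n);uv=proj(c,T)[0];g=proj(c,[T[0],T[1],.084])[0];print(n,uv,g)
    im=im.copy();cv2.circle(im,tuple(int(x) for x in uv),2,(255,0,255),1);cv2.circle(im,tuple(int(x) for x in g),2,(0,255,255),1)
    u,v=int(uv[0]),int(uv[1]);u=min(max(u,80),560);v=min(max(v,96),384)
    o[:,400*i:400*i+400]=cv2.resize(im[v-96:v+96,u-80:u+80],(400,480),interpolation=cv2.INTER_CUBIC)
save("chk",o)
c=cam("wrist");print("wrist",proj(c,[T,[T[0],T[1],.084]]))
E
```

```text
[ 0.52374416 -0.30861519  0.22734239]
top [409.3179111  239.17542334] [398.65612625 247.68232477]
scene [279.6522597  237.54104225] [283.05303753 287.92661867]
wrist [[325.70681357 275.37060054]
 [325.99471386 213.55774043]]
```

View pics/chk.png

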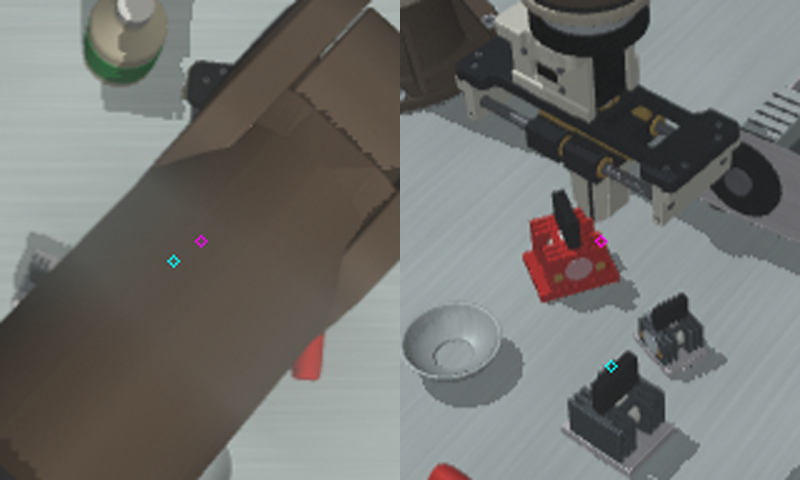

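```bash
python3 - <<'E'
from ls import *
np.set_printoptions(suppress=True,precision=4)
s=observe();T=np.array(s["position"]);print(T, s["width"])
for n in("scene","wrist"):
    im,dep,c=get(n);p=P(im,dep,c).reshape(-1,3)
    m=(abs(p[:,0]-T[0])<.06)&(abs(p[:,1]-T[1])<.06)&(p[:,2]>.15)&(p[:,2]<.30);q=p[m];print(n,len(q),np.percentile(q[:,2],[0,1,5,20]))
    l=q[q[:,2]<q[:,2].min()+.012];print(l.mean(0),l.min(0),l.max(0))
E
```

```text
[ 0.5235 -0.3086  0.2267] 0.004812787191115405
scene 281 [0.258  0.2604 0.2643 0.2731]
[ 0.523  -0.319   0.2653] [ 0.5086 -0.3212  0.258 ] [ 0.5377 -0.3157  0.2698]
wrist 1837 [0.2561 0.2578 0.2609 0.2668]
[ 0.525  -0.2987  0.2637] [ 0.5113 -0.3005  0.2561] [ 0.5391 -0.2966  0.2681]
```

```bash
python3 - <<'E'
from ls import *
np.set_printoptions(suppress=True,precision=4)
for n,T in(("w1",[.4768,.1472,.3816]),("w2",[.526,-.266,.2617])):
    d=np.load(n+".npz");c=(d["K"],d["d"],d["o"],d["R"]);p=P(d["im"],d["dep"],c).reshape(-1,3)
    m=(abs(p[:,0]-T[0])<.08)&(abs(p[:,1]-T[1])<.03)&(p[:,2]>T[2]-.03)&(p[:,2]<T[2]+.07);q=p[m];print(n,len(q),q[:,2].min()-T[2]);l=q[q[:,2]<q[:,2].min()+.008];print(l.min(0),l.max(0),l[:,2].mean())
E
```

```text
w1 5155 0.029417964913308003
[0.4206 0.1364 0.411 ] [0.5337 0.1585 0.419 ] 0.4157771947628754
w2 5143 0.02961218830081397
[ 0.4687 -0.2768  0.2913] [ 0.5828 -0.2548  0.2993] 0.2959781429653699
```

```bash
python3 - <<'E'
from ls import *
np.set_printoptions(suppress=True,precision=3,linewidth=150)
s=observe();T=np.array(s["position"]);print(T)
im,dep,c=get("scene");p=P(im,dep,c)
q=p.reshape(-1,3);m=(abs(q[:,0]-T[0])<.14)&(abs(q[:,1]-T[1])<.1)&(q[:,2]>.2)&(q[:,2]<.45);q=q[m]
for z in np.arange(.25,.40,.01):
    k=q[(q[:,2]>=z)&(q[:,2]<z+.01)]
    if len(k): print(round(z,3),len(k),k.min(0)[:2],k.max(0)[:2])
E
```

```text
[ 0.524 -0.309  0.227]
0.25 3 [ 0.519 -0.319] [ 0.523 -0.319]
0.26 37 [ 0.509 -0.322] [ 0.538 -0.317]
0.27 81 [ 0.507 -0.322] [ 0.544 -0.301]
0.28 92 [ 0.506 -0.322] [ 0.545 -0.301]
0.29 70 [ 0.507 -0.323] [ 0.545 -0.301]
0.3 23 [ 0.534 -0.323] [ 0.547 -0.302]
0.31 2 [ 0.543 -0.322] [ 0.545 -0.322]
0.32 141 [ 0.435 -0.355] [ 0.616 -0.281]
0.33 443 [ 0.437 -0.355] [ 0.617 -0.28 ]
0.34 733 [ 0.431 -0.356] [ 0.621 -0.281]
0.35 366 [ 0.43  -0.356] [ 0.623 -0.282]
0.36 1633 [ 0.428 -0.357] [ 0.623 -0.28 ]
0.37 298 [ 0.453 -0.336] [ 0.546 -0.284]
0.38 235 [ 0.473 -0.334] [ 0.546 -0.285]
0.39 220 [ 0.473 -0.335] [ 0.545 -0.285]
0.4 80 [ 0.485 -0.335] [ 0.545 -0.29 ]
```

Two views agree that the real fingertips are 29.5 mm above the reported TCP. So the first grasp closed just above the tab and moved nothing. I'll correct for the offset and descend again.

Request:
apply_moves([
  [60,0.02,0,0,0],
  [60,0,0,0,0],
  [60,0,0,0,0],
  [60,0,0,-0.9,0],
  [60,0,0,-0.9,0],
  [60,0,0,-0.9,0],
  [60,0,0,-0.5,0],
  [60,0,0,-0.15,0],
  [60,0,0,0,0],
  [0,0,0,0,0],
  [0,0,0,0,0],
  [0,0,0,0,0],
])

```text
clock: 7.5
position: [0.5258, -0.3092, 0.0274]
ee_rot: [2.332, 2.103, 0.001]
force: [-0.3, -0.3, -0.3]
width: 0.326
gripper_force: 0.0
```

Request:
apply_moves([
  [0,0,0,0,0],
  [0,0,0,0,0],
  [0,0,0,0,0],
  [0,0,0,0,0],
])

```text
clock: 8.0
position: [0.5254, -0.3091, 0.0268]
ee_rot: [2.333, 2.104, 0.0]
force: [-0.4, 0.6, 3.6]
width: 0.129
gripper_force: 35.0
```

Request:
apply_moves([
  [0,0,0,0.3,0],
  [0,0,0,0.8,0],
  [0,0,0,0.9,0],
  [0,0,0,0.9,0],
  [0,0,0.3,0.1,0.08],
  [0,0.02,0.8,0,0.08],
  [0,0.03,0.9,0,0],
  [0,0.04,0.9,0,0],
  [0,0.03,0.9,0,0],
  [0,0.03,0.9,0,0],
  [0,0.02,0.9,0,0],
  [0,0.02,0.9,0,0],
])

```text
clock: 9.5
position: [0.535, 0.0832, 0.2058]
ee_rot: [-2.244, -2.196, 0.003]
force: [1.4, -0.5, -4.5]
width: 0.128
gripper_force: 35.0
```

Request:
apply_moves([
  [0,0,0.37,0,0],
  [0,0,0,0,0],
  [0,0,0,0,0],
  [0,0,0,0,0],
])

```text
clock: 10.0
position: [0.5364, 0.1018, 0.2066]
ee_rot: [-2.249, -2.194, 0.001]
force: [0.1, 0.5, -4.6]
width: 0.128
gripper_force: 35.0
```

```bash
python3 - <<'E'
from ls import *
np.set_printoptions(suppress=True,precision=4,linewidth=170)
s=observe();print(s["position"],R.from_rotvec(s["ee_rot"]).as_matrix().round(4).tolist(),s["force"],s["width"])
im,dep,c=get("wrist");save("w4",im);np.savez("w4.npz",im=im,dep=dep,K=c[0],d=c[1],o=c[2],R=c[3])
E
```

```text
[0.5364 0.1018 0.2066] [[0.0249, 0.9997, -0.0004], [0.9997, -0.0249, -0.0004], [-0.0004, -0.0004, -1.0]] [ 0.1442  0.5134 -4.6492] 0.1283082031330671
```

View pics/w4.png

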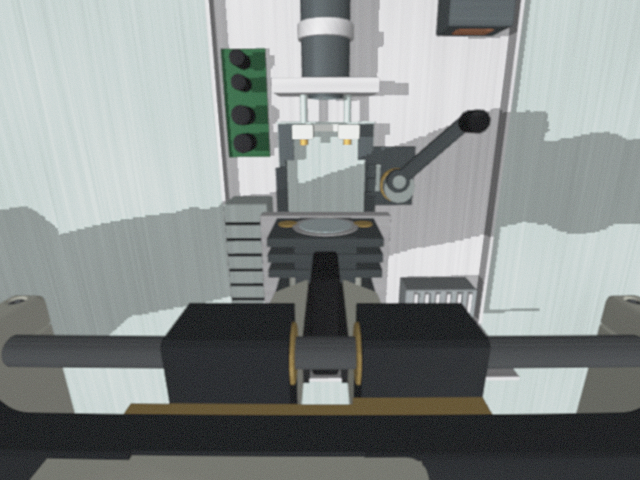

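```bash
python3 - <<'E'
from ls import *
np.set_printoptions(suppress=True,precision=4,linewidth=170)
d=np.load("w4.npz");c=(d["K"],d["d"],d["o"],d["R"]);p=P(d["im"],d["dep"],c)
L=[];Rr=[]
for r in range(150,210,2):
    m=(p[r,:,2]<0.022)&(p[r,:,2]>.012);a=b=325
    while m[a] or m[a-1]:a-=1
    while m[b] or m[b+1]:b+=1
    L.append((p[r,a,1],p[r,a,0],p[r,a-3,2]));Rr.append((p[r,b,1],p[r,b,0],p[r,b+3,2]))
L=np.array(L);Rr=np.array(Rr);print(np.c_[L,Rr][::2]);
# wall outer structure: outer edges of lips
print(fitline(L[:,0],L[:,1]),fitline(Rr[:,0],Rr[:,1]))
print("row170 z",p[170,270:385:3,2],p[170,270:385:3,0])
# cartridge plate front edge
q=p[205:300,250:400].reshape(-1,3);z0=.2066-.0268;print(np.nanmax(q[:,2])-z0)
b=q[(q[:,2]>z0-.004)&(q[:,2]<z0+.014)];print(len(b),b.min(0),b.max(0),b[b[:,0]<.52].max(0),b[b[:,0]>.55].max(0))
h=q[(q[:,2]>z0+.02)&(q[:,2]<z0+.055)];print("hs",h.min(0),h.max(0),cv2.minAreaRect((h[:,:2]*1000).astype(np.float32)))
for n,(u,v) in dict(padL=(303,132),padR=(348,132),knob=(475,121),piv=(399,182)).items(): print(n,p[v,u])
E
```

```text
[[0.1577 0.5063 0.0328 0.1562 0.568  0.0328]
 [0.1538 0.5069 0.0333 0.1526 0.5679 0.0327]
 [0.1499 0.5067 0.0349 0.1486 0.568  0.0339]
 [0.146  0.4984 0.0331 0.1441 0.5763 0.0313]
 [0.1419 0.498  0.0331 0.1398 0.5777 0.0301]
 [0.139  0.4987 0.0355 0.1359 0.5776 0.0295]
 [0.1348 0.4982 0.036  0.1318 0.5777 0.0304]
 [0.1294 0.4979 0.0336 0.128  0.5776 0.0278]
 [0.1255 0.4978 0.0352 0.1241 0.5776 0.0294]
 [0.1217 0.4978 0.0353 0.1204 0.5774 0.03  ]
 [0.1179 0.4977 0.035  0.1168 0.5782 0.0303]
 [0.1149 0.4981 0.0361 0.1118 0.5767 0.0335]
 [0.111  0.498  0.0365 0.109  0.5761 0.0347]
 [0.1068 0.4977 0.0357 0.1049 0.5761 0.035 ]
 [0.1005 0.4974 0.0359 0.1012 0.576  0.0369]]
(array([0.0183, 0.4957]), np.int64(24), np.float64(0.00021870310736578352)) (array([0.0507, 0.5709]), np.int64(21), np.float64(0.0002909301317698096))
row170 z [0.0127 0.0134 0.0406 0.039  0.0365 0.0332 0.0171 0.0175 0.0176 0.0166 0.0177 0.0169 0.0167 0.0181 0.0176 0.0177 0.0167 0.0169 0.0177 0.0182 0.0187 0.0172 0.0168 0.0182
 0.0189 0.0188 0.0175 0.0159 0.0172 0.0183 0.0178 0.0168 0.025  0.0295 0.0311 0.0289 0.0291 0.0199 0.0192] [0.4797 0.4829 0.4897 0.4924 0.495  0.4975 0.4988 0.5019 0.5049 0.5079 0.5111 0.5141 0.5171 0.5203 0.5233 0.5264 0.5294 0.5325 0.5356 0.5386 0.5417 0.5447 0.5478 0.5508
 0.5539 0.5569 0.56   0.5632 0.5662 0.5692 0.5723 0.5754 0.5776 0.5801 0.5829 0.5861 0.5891 0.5934 0.5965]
0.08517683917316887
2368 [0.498  0.0766 0.1798] [0.5743 0.1328 0.1938] [0.52   0.1328 0.1937] [0.5743 0.1315 0.1938]
hs [0.5083 0.0923 0.1998] [0.5648 0.1326 0.2348] ((536.5723266601562, 112.67890930175781), (39.7695426940918, 55.65830993652344), 88.6006851196289)
padL [0.5186 0.175  0.0662]
padR [0.5574 0.1741 0.0668]
knob [0.6609 0.1811 0.0806]
piv [0.605  0.1281 0.0559]
```

Request:
apply_moves([
  [0,0.012,0.03,-0.6,0.01],
  [0,0,0,-0.8,0],
  [0,0,0,-0.7,0],
  [0,0,0,-0.3,0],
  [0,0,0,-0.15,0],
  [0,0,0,-0.07,0],
  [0,0,0,0,0],
  [0,0,0,0,0],
])

```text
clock: 11.05
position: [0.5381, 0.1051, 0.0503]
ee_rot: [2.241, 2.201, 0.002]
force: [-0.2, -0.0, -5.1]
width: 0.127
gripper_force: 35.0
```

Request:
apply_moves([
  [0,0,0,-0.03,0],
  [0,0,0,-0.03,0],
  [0,0,0,-0.02,0],
  [0,0,0,0,0],
  [0,0,0,0,0],
])

```text
clock: 11.68
position: [0.5375, 0.1049, 0.0448]
ee_rot: [2.241, 2.201, 0.0]
force: [-1.2, 0.3, -1.9]
width: 0.129
gripper_force: 35.0
```

Request:
apply_moves([
  [0,0,0,-0.01,0],
  [0,0,0,0,0],
  [0,0,0,0,0],
])

```text
clock: 12.05
position: [0.5376, 0.1048, 0.0448]
ee_rot: [-2.242, -2.201, -0.001]
force: [-4.2, -0.9, 8.1]
width: 0.128
gripper_force: 35.0
```

Request:
apply_moves([
  [40,0,0,0,0],
  [40,0,0,0,0],
  [40,0,0,0,0],
  [40,0,0,0.2,0],
  [40,0,0,0.8,0],
  [40,0,0,0.9,0],
  [40,0,0,0,0],
  [40,0,0,0,0],
])

```text
clock: 13.05
position: [0.5373, 0.1051, 0.1583]
ee_rot: [-2.241, -2.201, -0.001]
force: [0.2, -0.3, -0.1]
width: 0.401
gripper_force: 0.0
```

```bash
python3 - <<'E'
from ls import *
np.set_printoptions(suppress=True,precision=4,linewidth=170)
s=observe();print(s["position"],s["force"])
im,dep,c=get("wrist");save("w5",im);p=P(im,dep,c)
q=p[100:330,230:420].reshape(-1,3);q=q[(abs(q[:,0]-.537)<.045)&(abs(q[:,1]-.105)<.045)]
t=q[(q[:,2]>.09)&(q[:,2]<.11)];print(len(t),t.max(0),cv2.minAreaRect((t[:,:2]*1000).astype(np.float32)))
h=q[(q[:,2]>.060)&(q[:,2]<.075)];print(len(h),h.min(0),h.max(0),np.median(h,0));A=np.c_[h[:,:2],np.ones(len(h))];print(np.linalg.lstsq(A,h[:,2],rcond=None)[0])
b=q[(q[:,2]>.024)&(q[:,2]<.034)];print(len(b),b.min(0),b.max(0),np.median(b[:,2]))
E
```

```text
[0.5373 0.1051 0.1583] [ 0.1648 -0.32   -0.0818]
1076 [0.5437 0.128  0.104 ] ((537.6571655273438, 105.08891296386719), (45.8127555847168, 11.56507396697998), 88.97119140625)
3226 [0.509  0.0757 0.06  ] [0.5655 0.1353 0.0748] [0.5366 0.111  0.0671]
[-0.0014 -0.0003  0.0675]
2006 [0.4922 0.0603 0.024 ] [0.5819 0.1499 0.034 ] 0.02793144003639575
```

View pics/w5.png

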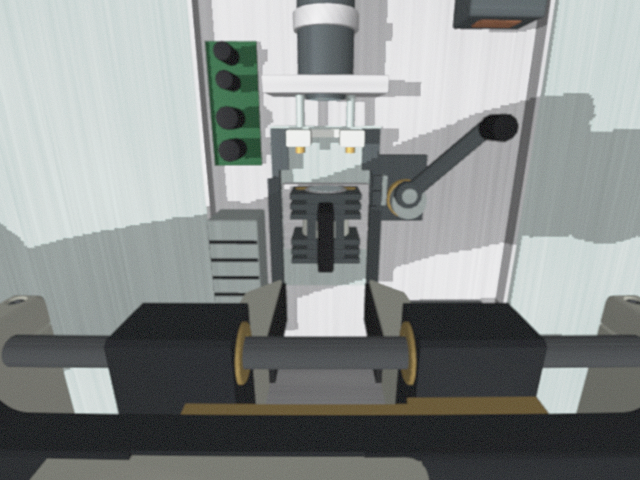

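Cartridge is flat in the channel (heat sink top at z 0.067, level) and centred at (0.5377, 0.1051). Fingers shut now, going down behind the rear face.

Request:
apply_moves([
  [0,0,-0.5,0,0],
  [0,-0.01,-0.45,0,0],
  [0,0,0,0,0],
  [0,0,0,0,0],
  [0,0,0,-0.6,0],
  [0,0,0,-0.8,0],
  [0,0,0,-0.6,0],
  [0,0,0,-0.33,0],
  [0,0,0,0,0],
  [0,0,0,0,0],
], newtons=20)

```text
clock: 14.35
position: [0.5373, 0.0485, 0.0188]
ee_rot: [2.24, 2.202, 0.001]
force: [0.4, 1.0, 0.2]
width: 0.002
gripper_force: 0.0
```

Request:
apply_moves([
  [0,0,0.1,0,0],
  [0,0.002,0.1,0,0],
  [0,0.002,0.08,0,0],
  [0,0.002,0.08,0,0],
  [0,0.002,0.08,0,0],
  [0,0.002,0.07,0,0],
  [0,0.002,0.05,0,0],
  [0,0,0,0,0],
  [0,0,0,0,0],
])

```text
clock: 15.48
position: [0.5374, 0.0822, 0.0181]
ee_rot: [-2.24, -2.201, -0.0]
force: [0.8, -0.4, -0.5]
width: 0.003
gripper_force: 0.1
```

Request:
apply_moves([
  [0,0,0.03,0,0],
  [0,0,0.03,0,0],
  [0,0,0.02,0,0],
])

```text
clock: 15.85
position: [0.5374, 0.0864, 0.0182]
ee_rot: [-2.241, -2.201, 0.0]
force: [-0.1, -2.7, -0.7]
width: 0.004
gripper_force: 1.1
```

```bash
python3 - <<'E'
from ls import *
np.set_printoptions(suppress=True,precision=4,linewidth=170)
s=observe();print(s["position"],s["force"])
im,dep,c=get("wrist");save("w6",im);np.savez("w6.npz",im=im,dep=dep,K=c[0],d=c[1],o=c[2],R=c[3]);p=P(im,dep,c)
q=p.reshape(-1,3);q=q[(abs(q[:,0]-.538)<.012)&(abs(q[:,1]-.125)<.05)]
t=q[(q[:,2]>.09)&(q[:,2]<.11)];print(len(t),t.min(0),t.max(0))
h=p.reshape(-1,3);h=h[(abs(h[:,0]-.538)<.03)&(h[:,1]<.175)&(h[:,1]>.08)&(h[:,2]>.060)&(h[:,2]<.075)];print(len(h),h.min(0),h.max(0))
print(np.histogram(h[:,1],bins=np.arange(.14,.18,.002)))
E
```

```text
[0.5374 0.0864 0.0182] [-0.1339 -2.6742 -0.6973]
5297 [0.5317 0.0766 0.0901] [0.544  0.1503 0.1058]
14022 [0.5092 0.08   0.06  ] [0.5672 0.175  0.0748]
(array([247, 272, 569, 693, 382, 508, 800, 862, 265,   0,   0,   0,   0,   0, 278, 575, 587, 299,   0]), array([0.14 , 0.142, 0.144, 0.146, 0.148, 0.15 , 0.152, 0.154, 0.156, 0.158, 0.16 , 0.162, 0.164, 0.166, 0.168, 0.17 , 0.172, 0.174, 0.176, 0.178]))
```

Request:
apply_moves([
  [0,0,0.03,0,0],
  [0,0,0.03,0,0],
  [0,0,0.03,0,0],
  [0,0,0.03,0,0],
  [0,0,0.02,0,0],
  [0,0,0,0,0],
])

```text
clock: 16.65
position: [0.5376, 0.0949, 0.0183]
ee_rot: [-2.241, -2.201, -0.0]
force: [0.2, -1.6, -0.7]
width: 0.01
gripper_force: 0.6
```

Request:
apply_moves([
  [0,0,0.01,0,0],
  [0,0,0.01,0,0],
  [0,0,0.01,0,0],
])

```text
clock: 17.02
position: [0.5376, 0.0964, 0.0183]
ee_rot: [2.242, 2.201, -0.0]
force: [0.8, -2.8, -0.7]
width: 0.005
gripper_force: 1.4
```

Request:
apply_moves([
  [0,0,0.008,0,0],
  [0,0,0.008,0,0],
])

```text
clock: 17.27
position: [0.5376, 0.0974, 0.0183]
ee_rot: [2.241, 2.201, -0.0]
force: [0.3, -4.1, 0.1]
width: 0.005
gripper_force: 1.5
```

Request:
apply_moves([
  [0,0,0.007,0,0],
  [0,0,0.007,0,0],
  [0,0,0,0,0],
])

```text
clock: 17.65
position: [0.5376, 0.0984, 0.0183]
ee_rot: [2.241, 2.201, 0.0]
force: [0.2, -2.3, -0.6]
width: 0.007
gripper_force: 1.4
```

Request:
apply_moves([
  [0,0,0.008,0,0],
  [0,0,0.006,0,0],
])

```text
clock: 17.9
position: [0.5376, 0.0988, 0.0183]
ee_rot: [2.241, 2.201, -0.0]
force: [-0.6, -4.7, 0.5]
width: 0.005
gripper_force: 2.5
```

Request:
apply_moves([
  [0,0,0.007,0,0],
  [0,0,0.005,0,0],
])

```text
clock: 18.15
position: [0.5376, 0.099, 0.0183]
ee_rot: [2.242, 2.2, -0.001]
force: [-0.3, -7.3, 1.8]
width: -0.001
gripper_force: 3.3
```

Request:
apply_moves([
  [0,0,0.008,0,0],
  [0,0,0.006,0,0],
  [0,0,0,0,0],
  [0,0,0,0,0],
])

```text
clock: 18.65
position: [0.5376, 0.0992, 0.0184]
ee_rot: [2.242, 2.199, -0.001]
force: [-0.3, -8.3, 1.3]
width: 0.004
gripper_force: 4.0
```

Request:
apply_moves([
  [0,0,0.008,0,0],
  [0,0,0.006,0,0],
  [0,0,0,0,0],
  [0,0,0,0,0],
])

```text
clock: 19.15
position: [0.5376, 0.0994, 0.0184]
ee_rot: [2.242, 2.198, -0.002]
force: [-1.0, -10.0, 1.5]
width: 0.009
gripper_force: 4.8
```

Pressed home with 10 N measured, about 6-8 N of it on the block. I'll back off and take one look at the cartridge and lever.

Request:
apply_moves([
  [0,0,-0.05,0,0],
  [0,0,-0.2,0,0],
  [0,0,-0.2,0,0],
  [0,0,0,0.5,0],
  [0,0,0,0.9,0],
  [0,0,0,0.8,0],
  [0,0.8,0.3,0,0],
  [0,0.4,0.2,0,0],
  [0,0,0,0,0],
  [0,0,0,0,0],
])

```text
clock: 20.4
position: [0.6089, 0.1034, 0.15]
ee_rot: [-2.242, -2.2, 0.002]
force: [-0.1, -0.7, -0.1]
width: 0.006
gripper_force: 0.0
```

```bash
python3 - <<'E'
from ls import *
np.set_printoptions(suppress=True,precision=4,linewidth=170)
s=observe();print(s["position"],s["force"],s["joints"].round(2))
im,dep,c=get("wrist");save("w7",im);np.savez("w7.npz",im=im,dep=dep,K=c[0],d=c[1],o=c[2],R=c[3]);p=P(im,dep,c)
q=p.reshape(-1,3)
h=q[(abs(q[:,0]-.538)<.026)&(q[:,1]<.18)&(q[:,1]>.09)&(q[:,2]>.060)&(q[:,2]<.075)];print(np.histogram(h[:,1],bins=np.arange(.15,.18,.001))[0])
t=q[(abs(q[:,0]-.538)<.012)&(q[:,1]>.09)&(q[:,2]>.09)&(q[:,2]<.11)];print(t.min(0),t.max(0))
k=q[(q[:,0]>.62)&(q[:,0]<.72)&(q[:,1]>.1)&(q[:,1]<.24)&(q[:,2]>.073)&(q[:,2]<.088)];print("knob",len(k),k.mean(0),cv2.minEnclosingCircle((k[:,:2]*1000).astype(np.float32)))
k=q[(q[:,0]>.585)&(q[:,0]<.64)&(q[:,1]>.1)&(q[:,1]<.16)&(q[:,2]>.053)&(q[:,2]<.075)];print("pivot",len(k),k.mean(0),k.max(0),cv2.minEnclosingCircle((k[:,:2]*1000).astype(np.float32)))
E
```

```text
[0.6089 0.1034 0.15  ] [-0.1115 -0.738  -0.0959] [-0.7   0.52  0.67  1.69 -0.36  1.06  0.06]
[ 50  69  44  20  30  32  54  68  48  84  47  45  67  74 106 100 101 108  88  76  47  79  52  66  64  58  73  50  77]
[0.5312 0.1168 0.09  ] [0.5444 0.1624 0.1043]
knob 690 [0.6645 0.1812 0.0788] ((665.0755004882812, 181.02084350585938), 9.99659252166748)
pivot 498 [0.6057 0.1289 0.0545] [0.6346 0.1495 0.0581] ((616.08984375, 135.3809051513672), 23.283973693847656)
```

View pics/w7.png

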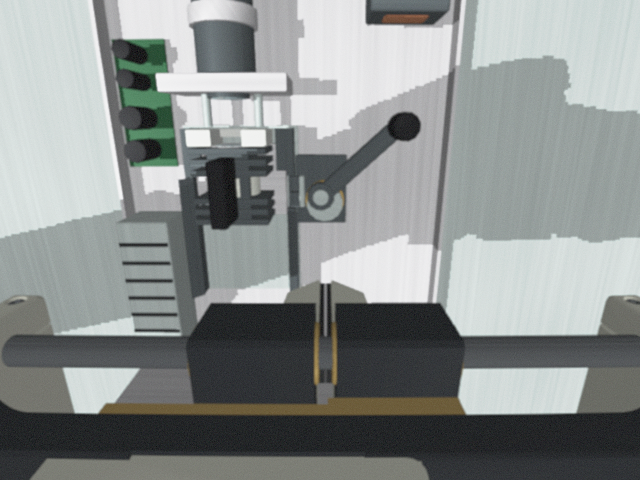

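Picture (10th): the cartridge sits against the pads, tab at (222,192), front at y about 0.169. The knob at (404,125) measures (0.6651, 0.1810) with radius 10 mm, and the pivot is at (0.6055, 0.1281), so q is about 0.28. Now moving behind the knob.

Request:
apply_moves([
  [0,0.1,0.4,0,0.36],
  [0,0.15,0.45,0,0.36],
  [0,0.15,0.45,0,0.36],
  [0,0.15,0.43,0,0.36],
  [0,0,0,0,0.05],
  [0,0,0,-0.7,0],
  [0,0,0,-0.8,0],
  [0,0,0,-0.42,0],
  [0,0,0,0,0],
  [0,0,0,0,0],
])

```text
clock: 21.7
position: [0.6433, 0.2076, 0.0366]
ee_rot: [1.288, 2.864, 0.001]
force: [-0.4, 0.1, 0.5]
width: 0.005
gripper_force: 0.0
```

```bash
python3 - <<'E'
from h import *
np.set_printoptions(suppress=True,precision=3)
s=observe();M=R.from_rotvec(s["ee_rot"]).as_matrix();print(s["position"],s["force"],"yaw",np.arctan2(M[1,1],M[0,1]),s["joints"].round(2))
Pv=np.array([.6055,.1281]);C=lambda w,d:Pv+.08*np.array([np.cos(w),np.sin(w)])+d*np.array([-np.sin(w),np.cos(w)])
pos=s["position"][:2]
print("to contact",(C(.726,.0205)-pos)/.06)
w=.726
while w>-1.4:
    n=w-.1;print(round(1.01-n,2),C(n,.02).round(4),((C(n,.02)-C(w,.02))/.06).round(3));w=n
E
```

```text
[0.643 0.208 0.037] [-0.373  0.071  0.481] yaw 0.7253608950090924 [-0.64  0.69  0.4   1.62 -0.33  0.89  0.61]
to contact [ 0.139 -0.184]
0.38 [0.659 0.191] [ 0.109 -0.083]
0.48 [0.665 0.186] [ 0.101 -0.094]
0.58 [0.67  0.179] [ 0.091 -0.103]
0.68 [0.675 0.173] [ 0.08  -0.112]
0.78 [0.679 0.166] [ 0.068 -0.119]
0.88 [0.682 0.158] [ 0.056 -0.125]
0.98 [0.685 0.15 ] [ 0.043 -0.13 ]
1.08 [0.687 0.142] [ 0.03  -0.134]
1.18 [0.688 0.134] [ 0.017 -0.136]
1.28 [0.688 0.126] [ 0.003 -0.137]
1.38 [0.687 0.117] [-0.011 -0.137]
1.48 [0.686 0.109] [-0.024 -0.135]
1.58 [0.683 0.102] [-0.038 -0.132]
1.68 [0.68  0.094] [-0.051 -0.128]
1.78 [0.677 0.086] [-0.063 -0.122]
1.88 [0.672 0.08 ] [-0.075 -0.115]
1.98 [0.667 0.073] [-0.086 -0.107]
2.08 [0.661 0.067] [-0.097 -0.098]
2.18 [0.655 0.062] [-0.106 -0.088]
2.28 [0.648 0.057] [-0.114 -0.077]
2.38 [0.641 0.054] [-0.121 -0.065]
2.48 [0.633 0.05 ] [-0.127 -0.052]
```

Request:
apply_moves([
  [0,0.07,-0.09,-0.03,0],
  [0,0.07,-0.09,0,0],
  [0,0.11,-0.08,0,-0.2],
  [0,0.1,-0.095,0,-0.2],
  [0,0.09,-0.1,0,-0.2],
  [0,0.08,-0.11,0,-0.2],
  [0,0,0,0,0],
])

```text
clock: 22.58
position: [0.6746, 0.1733, 0.0337]
ee_rot: [1.831, 2.552, 0.0]
force: [0.1, 0.3, 0.6]
width: 0.005
gripper_force: 0.0
```

Request:
apply_moves([
  [0,0.07,-0.12,0,-0.2],
  [0,0.055,-0.125,0,-0.2],
  [0,0.043,-0.13,0,-0.2],
  [0,0.03,-0.134,0,-0.2],
  [0,0.017,-0.136,0,-0.2],
  [0,0.003,-0.137,0,-0.2],
  [0,0,0,0,0],
])

```text
clock: 23.45
position: [0.688, 0.1284, 0.0336]
ee_rot: [2.501, 1.901, 0.004]
force: [5.4, 2.7, -1.5]
width: 0.001
gripper_force: 2.4
```

Request:
apply_moves([
  [0,-0.005,-0.07,0,-0.1],
  [0,0,0,0,0],
])

```text
clock: 23.7
position: [0.688, 0.1248, 0.0337]
ee_rot: [2.546, 1.84, 0.005]
force: [5.7, 2.6, -3.7]
width: 0.007
gripper_force: 2.6
```

```bash
python3 - <<'E'
from ls import *
np.set_printoptions(suppress=True,precision=4)
s=observe();print(s["position"],s["force"],s["ft_torque"],s["joints"].round(2))
im,dep,c=get("scene");q=P(im,dep,c).reshape(-1,3)
k=q[(q[:,0]>.62)&(q[:,0]<.73)&(q[:,1]>.06)&(q[:,1]<.24)&(q[:,2]>.055)&(q[:,2]<.082)];print(len(k),k.mean(0),k.min(0),k.max(0))
t=q[(abs(q[:,0]-.538)<.012)&(q[:,1]>.09)&(q[:,1]<.18)&(q[:,2]>.075)&(q[:,2]<.11)];print(len(t),t.min(0),t.max(0))
E
```

```text
[0.688  0.1248 0.0337] [ 5.6972  2.6006 -3.6795] [ 0.6978 -1.082   0.0929] [-0.65  0.79  0.67  1.57 -0.56  0.98 -0.12]
133 [0.6827 0.1039 0.0712] [0.621  0.092  0.0551] [0.7078 0.1302 0.0819]
151 [0.5319 0.1133 0.0752] [0.5454 0.163  0.1077]
```

Request:
apply_moves([
  [0,0.005,-0.07,0,-0.1],
  [0,-0.01,-0.135,0,-0.2],
  [0,-0.025,-0.135,0,-0.2],
  [0,0,0,0,0],
])

```text
clock: 24.25
position: [0.6848, 0.1044, 0.0334]
ee_rot: [-2.755, -1.507, -0.001]
force: [1.1, 4.8, 0.5]
width: 0.007
gripper_force: 2.1
```

Request:
apply_moves([
  [0,-0.045,-0.135,0,-0.2],
  [0,-0.06,-0.125,0,-0.2],
  [0,-0.07,-0.12,0,-0.2],
  [0,-0.085,-0.11,0,-0.2],
  [0,0,0,0,0],
])

```text
clock: 24.88
position: [0.6689, 0.074, 0.0333]
ee_rot: [-3.0, -0.931, 0.0]
force: [1.6, 3.1, 0.2]
width: 0.003
gripper_force: 1.4
```

Request:
apply_moves([
  [0,-0.095,-0.1,0,-0.2],
  [0,-0.105,-0.09,0,-0.2],
  [0,-0.113,-0.08,0,-0.2],
  [0,-0.12,-0.07,0,-0.15],
  [0,0,0,0,0],
])

```text
clock: 25.5
position: [0.6427, 0.0524, 0.0333]
ee_rot: [3.121, 0.354, -0.002]
force: [-0.9, 0.2, 0.3]
width: 0.004
gripper_force: 0.0
```

```bash
cat > lev.py <<'E'
from ls import *
np.set_printoptions(suppress=True,precision=4)
s=observe();print(s["position"],s["force"],s["joints"].round(2))
for n in("scene","wrist","top"):
    im,dep,c=get(n);q=P(im,dep,c).reshape(-1,3)
    k=q[(q[:,0]>.58)&(q[:,0]<.70)&(q[:,1]>.0)&(q[:,1]<.11)&(q[:,2]>.056)&(q[:,2]<.0825)]
    if len(k): print(n,len(k),k.min(0),k.max(0),np.median(k,0))
    t=q[(abs(q[:,0]-.538)<.012)&(q[:,1]>.09)&(q[:,1]<.18)&(q[:,2]>.075)&(q[:,2]<.11)]
    if len(t): print(" tab",len(t),t.min(0),t.max(0))
E
python3 lev.py
```

```text
[0.6427 0.0524 0.0333] [-0.884   0.2415  0.2653] [-0.72  0.81  0.93  1.73 -0.77  1.   -0.84]
scene 2 [0.6039 0.0364 0.058 ] [0.6079 0.0388 0.0581] [0.6059 0.0376 0.058 ]
 tab 152 [0.5313 0.1129 0.0752] [0.5463 0.1649 0.1065]
wrist 1583 [0.597 0.    0.056] [0.6844 0.0711 0.0825] [0.6522 0.05   0.0763]
top 99 [0.593  0.0007 0.056 ] [0.6724 0.0767 0.0821] [0.6032 0.0447 0.0768]
 tab 175 [0.5282 0.1134 0.0751] [0.5405 0.1615 0.1064]
```

Request:
apply_moves([
  [0,0.25,0.05,0,0],
  [0,0.15,0,0.2,0],
  [0,0,0,0.9,0],
  [0,0,0,0.9,0.3],
  [0,0,0,0.9,0.3],
  [0,0,0,0.3,0.3],
  [0,0,0,0,0],
  [0,0,0,0,0],
])

```text
clock: 26.65
position: [0.6666, 0.0562, 0.2243]
ee_rot: [-2.967, -1.032, 0.002]
force: [0.1, -0.1, -0.4]
width: 0.009
gripper_force: 0.0
```

```bash
python3 lev.py; python3 - <<'E'
from ls import *
im,dep,c=get("wrist");q=P(im,dep,c).reshape(-1,3)
k=q[(abs(q[:,0]-.605)<.06)&(abs(q[:,1]-.06)<.06)&(q[:,2]>.074)&(q[:,2]<.085)]
if len(k):
    (x,y),r=cv2.minEnclosingCircle((k[:,:2]*1000).astype(np.float32));print("knob",x,y,r,"q",1.01-np.arctan2(y/1000-.1281,x/1000-.6055))
h=q[(abs(q[:,0]-.538)<.028)&(q[:,1]<.166)&(q[:,1]>.09)&(q[:,2]>.060)&(q[:,2]<.072)];print(len(h),np.median(h[:,2]))
im,dep,c=get("top");q=P(im,dep,c).reshape(-1,3)
for b in((.72,-.272),(.358,-.323)): 
    k=q[(abs(q[:,0]-b[0])<.07)&(abs(q[:,1]-b[1])<.07)&(q[:,2]>.012)&(q[:,2]<.16)];print(len(k),k.mean(0).round(3))
d0=np.load("top0.npz");q0=P(d0["im"],d0["dep"],c).reshape(-1,3)
for b in((.72,-.272),(.358,-.323)): 
    k=q0[(abs(q0[:,0]-b[0])<.07)&(abs(q0[:,1]-b[1])<.07)&(q0[:,2]>.012)&(q0[:,2]<.16)];print(len(k),k.mean(0).round(3))
E
```

```text
[0.6666 0.0562 0.2243] [ 0.0593 -0.0816 -0.408 ] [-0.71  0.63  0.95  1.46 -0.52  1.32 -0.62]
scene 98 [0.5976 0.0359 0.0563] [0.6156 0.0999 0.0823] [0.6079 0.0422 0.0741]
 tab 155 [0.5316 0.1108 0.0756] [0.5454 0.162  0.1069]
wrist 503 [0.5944 0.0001 0.056 ] [0.6844 0.0576 0.0815] [0.6088 0.0477 0.0783]
 tab 1282 [0.529  0.1155 0.075 ] [0.5425 0.1617 0.1038]
top 107 [0.5936 0.0007 0.0561] [0.6833 0.0704 0.0823] [0.6036 0.0435 0.0759]
 tab 175 [0.5285 0.1138 0.075 ] [0.5404 0.161  0.1079]
knob 603.6763916015625 47.82859802246094 9.937422752380371 q 2.6035104531674778
1325 0.06743594370312872
1044 [ 0.71  -0.267  0.099]
863 [ 0.355 -0.324  0.021]
1046 [ 0.71  -0.267  0.099]
872 [ 0.355 -0.323  0.021]
```

```bash
python3 -c "
from cell import arm; print(arm.sign_off())"
```

```text
the job is handed in; nothing more can be done
None
```

The lamp cartridge is home and clamped, and the job is handed in: I pressed it on with about 10 N at the wrist, the lever measures 2.60 rad (closed stop), the arm is clear, and the bottle and dish haven't moved; I didn't re-measure the screwdriver.

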